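Gauge the spare crank grips on the can opener, sort them and close the tin

ROBOT

A 6-joint arm with a two-finger parallel gripper is mounted at the origin on the work surface. World frame = base frame: x ahead of the robot, y to its left, z up, the work surface at z = 0. Lengths are in m, angles in degrees, forces in N, time in s.
With the tool pointing down it reaches from about 0.325 to 0.775 m from the base axis. Payload 5.5 kg.
Tool frame: the origin (TCP) lies at the centre of the arm's flange, where the gripper is bolted on; the fingertips stand 182 mm ahead of it and the grasp point (between the pads) lies 163 mm ahead of it; z points along the fingers, y is the line along which they close (so a half turn about z gives the same grasp; the last joint's range is limited). The gripper opens to 88 mm and grips with 3 to 60 N. Pads are 20 mm wide; open, the fingers measure 115 mm over their backs; the gripper's body (75 mm by 178 mm) begins 61 mm behind the grasp point.
Start: joints at [-74.582, 5.22, 70.514, -0, 104.267, -3.249], TCP at [0.192, -0.568, 0.405] pointing down, gripper open.
Joint ranges: [-164.24, 164.24], [-49.07, 125.15], [9.68, 141.18], [-86.29, 266.29], [3.28, 154.24], [-151.56, 151.56]. Speed limits (degrees/s): [147.25, 147.25, 172.46, 180, 180, 180].

INTERFACE

Orientations are given as [roll, pitch, yaw] about the fixed x, y, z axes, in that order (R = Rz(yaw) Ry(pitch) Rx(roll)).
In Python, from station import r gives the robot as it stands. The module is installed in compiled form; this text tells all that it offers. Calls block until the motion is done:
- r.reach(position, orientation): joint-space move of the TCP to a pose.
- r.servo_line(position, rotation=None, speed=0.15): straight line of the TCP; rotation=None keeps the orientation; speed is the mean speed in m/s.
- r.move_joints(angles): joint-space move.
- r.let_go() and r.grab(squeeze=None): open the fingers fully, or close them until they stop; squeeze is the grip in N (None keeps the last).
- r.wait(seconds).
- r.inverse_kinematics(position, orientation): joint angles nearest the present ones, or None.
- r.sense(): the state.
- r.snapshot(name): name is "side" or "top" or "wrist"; returns a dict with "frame" (400x640x3 uint8, red, green, blue), "fx", "fy", "cx", "cy" (pixels), "R" (3x3) and "t" (3): a world point X has camera coordinates R X + t. Camera axes: x right, y down, z forward; pixel columns grow to the right and rows downward; lengths in m; the calibration is good to about 2 mm. A picture is of the moment at which its call begins. There is no depth.
A pose or a line that the arm cannot do raises r.IKError and nothing moves.
- r.hand_in(): hands the job in; it is judged then, once.
The state is a dict: "clock": time; "joints": joint angles; "joint_vel": joint speeds; "joint_torque": joint torques, N m; "tcp_pos": TCP position; "orientation": TCP orientation; "contact_force": force on the tool from outside, world axes, zero at the start; "torque": the same for the moment, N m; "opening": finger opening in m; "gripper_force": force on a finger pad.
Only numpy, scipy, OpenCV 4.12 (cv2) and the standard library are available. Lean on these libraries where they do the work, as an engineer would, in place of code of your own. Each camera call takes 0.05 s, during which the arm holds its last target. There are 200 camera calls.

TASK

Two look-alike red grip sleeves for the can opener's crank lie on the chopping board, but one is blocked inside: try each of them on the opener's bare spindle, sliding it on as far as it will go without forcing it, and pausing there a moment. Take them one at a time, leaving the other where it lies on the board until the first has been tried and put away: the sleeve that goes right up to the collar is laid in the blue tin, the one that stops short in the white bowl, each let go there without dropping it from a height. When both are sorted, put the lid squarely on the tin by its knob, and leave the beans, jug and colander alone.

Things in the scene. Friction and masses are not known exactly. Their poses are not given: they have to be found in the camera images.
- sleeve_1: one of two red octagonal plastic grip sleeves that look alike, 90 mm long, 40 mm across flats, 25 mm octagonal bore open at both ends, about 80 g; lies on a flat on the chopping board. One of the two (which one is to be found out by trying) is obstructed 35 mm inside from either end. Origin: its centre; x = along its bore; symmetric end to end
- sleeve_2: one of two red octagonal plastic grip sleeves that look alike, 90 mm long, 40 mm across flats, 25 mm octagonal bore open at both ends, about 80 g; lies on a flat on the chopping board. One of the two (which one is to be found out by trying) is obstructed 35 mm inside from either end. Origin: its centre; x = along its bore; symmetric end to end
- board: brown wooden chopping board, 220 x 320 x 18 mm, heavy; origin: centre of its underside on the table, x and y along its 220 and 320 mm sides
- opener: grey and steel can opener clamped on the table's far edge; origin on the table under its upright (30 x 50 mm, 170 mm tall). Its crank is locked level: the steel arm ends 80 mm to the -y side in a bare horizontal spindle (18 mm diameter, 65 mm long, the last 12 mm tapering to 8 mm) that points along the opener's -x, towards the robot; its axis is 115 mm above the table
- pin_root (a point): on the spindle's axis at the collar (34 mm diameter) where the spindle begins; axes as the opener's. A good sleeve fully on has its centre 45 mm from here along the opener's -x; the blocked one stops with its centre about 75 mm from here
- pin_tip (a point): the spindle's free end, on its axis, 65 mm from pin_root; axes as the opener's
- tin: open round blue storage tin, 150 mm diameter, 70 mm tall, wall and base 4 mm, loose; origin: centre of its underside
- lid: round blue lid of the tin, 158 mm diameter, 4 mm thick, with a wooden knob on top (28 mm diameter, from 4 to 40 mm above the origin) and a plug below (124 mm diameter, 10 mm deep) that goes loosely into the tin; lies on the table on its plug, knob up. Origin: centre of the disc's underside, which sits on the tin's rim (70 mm above the tin's underside) when closed; z = up through the knob
- bowl: white enamel bowl, 200 mm rim diameter, 70 mm tall, loose; origin: centre of its underside
- beans: closed tin of beans with a green label, 75 mm diameter, 110 mm tall, bystander; origin: centre of its underside
- jug: glass measuring jug, 110 mm diameter, 130 mm tall, bystander; origin: centre of its underside, handle to its +y
- colander: yellow plastic colander, 210 mm diameter (250 mm over its handles), 97 mm tall, bystander; origin: centre of its underside
Things that resemble listed ones, but are neither listed nor needed, are in the scene too. Leave any orange look-alike of the lid alone.

How it is judged:
By the outcome, as a careful person would: the job done as asked, in the order asked, and still so for the second after the job is handed in, with the robot touching nothing.
It also fails if it takes over 72 s, if anything falls off the work surface, if the arm or the gripper's body presses on something with over 40 N, if the wrist force passes 120 N, or if a joint passes its speed limit or range.

## Working session

There is one attempt and no reset: what is moved stays moved. The work goes in short steps, each a Python script; the robot and the scene stay as the last script left them, time stands still between calls to the robot, and variables do not carry over. Pictures are saved under pics/ and viewed, at most 10 in all, crops included, and the job is handed in when it is done.

```bash
mkdir -p pics
python3 - <<'E'
from station import r
import cv2,pickle
D={}
for n in("top","side"):
    s=r.snapshot(n);D[n]=s;cv2.imwrite(f"pics/{n}0.png",s["frame"][:,:,::-1])
    print(n,s["fx"],s["cx"],s["cy"],s["R"],s["t"])
pickle.dump(D,open("s0.pkl","wb"))
E
```

```text
top 396.36589180312956 313.6853110133887 199.3817182016376 [[ 0.02141719 -0.99976912  0.00173502]
 [-0.99921534 -0.0214631  -0.03328716]
 [ 0.03331671 -0.00102074 -0.99944432]] [0.04362108 0.43195572 1.26779658]
side 424.9671351178475 309.7601431641982 195.27832008072178 [[-0.88783396 -0.4596639   0.02144659]
 [-0.29679566  0.53639451 -0.79005903]
 [ 0.35165779 -0.70780649 -0.61265551]] [0.4270963  0.20443539 1.46140631]
```

View pics/top0.png

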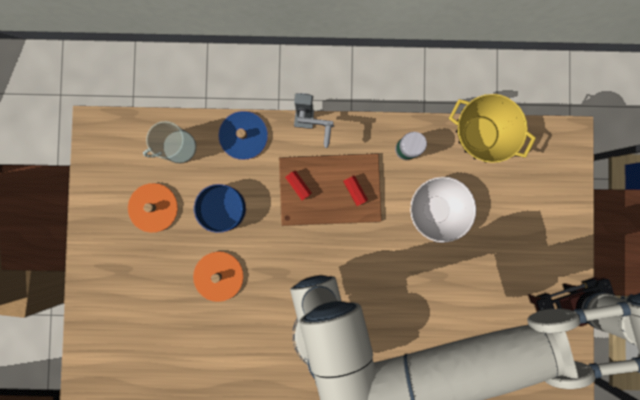

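View pics/side0.png

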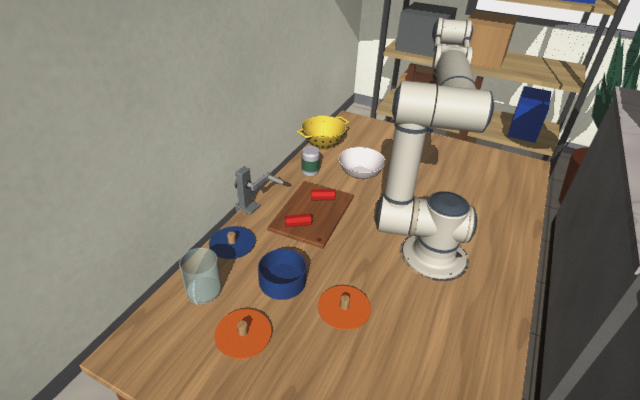

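The top view shows the sleeves at about (299,185) and (356,191), the tin at (220,208), the blue lid at (243,135) and the bowl at (443,209). The opener's upright is at (305,100), with its spindle running from about (331,125) to (327,145). In the side view the spindle tip is near (288,185).

```bash
cat > h.py <<'E'
import numpy as np,cv2
def ray(s,u,v):
    R=np.array(s["R"]);d=R.T@np.array([(u-s["cx"])/s["fx"],(v-s["cy"])/s["fy"],1]);return -R.T@np.array(s["t"]),d
def onplane(s,u,v,z):
    c,d=ray(s,u,v);return c+d*(z-c[2])/d[2]
def proj(s,X):
    p=np.array(s["R"])@np.array(X)+np.array(s["t"]);return s["fx"]*p[0]/p[2]+s["cx"],s["fy"]*p[1]/p[2]+s["cy"]
def tri(s1,p1,s2,p2):
    c1,d1=ray(s1,*p1);c2,d2=ray(s2,*p2)
    k=np.linalg.lstsq(np.c_[d1,-d2],c2-c1,rcond=None)[0];a=c1+d1*k[0];b=c2+d2*k[1];return (a+b)/2,np.linalg.norm(a-b)
def mask(s,col):
    h=cv2.cvtColor(s["frame"],cv2.COLOR_RGB2HSV);H,S,V=[h[...,i].astype(int) for i in range(3)]
    return {"red":((H<5)|(H>174))&(S>190)&(V>70),"blue":(H>100)&(H<125)&(S>130)&(V>35),"white":(S<60)&(V>130)}[col].astype(np.uint8)
def blobs(m,amin):
    cs=cv2.findContours(m,cv2.RETR_EXTERNAL,cv2.CHAIN_APPROX_NONE)[0];return [c[:,0,:] for c in cs if cv2.contourArea(c)>amin]
E
python3 - <<'E'
import pickle;from h import *
D=pickle.load(open("s0.pkl","rb"));T=D["top"];S=D["side"]
for c in blobs(mask(T,"red"),80):
    P=np.array([onplane(T,u,v,.05)[:2] for u,v in c],np.float32);print("red",c.mean(0),cv2.minAreaRect(P))
for col,z in(("blue",.07),("blue",.014),("white",.07)):
  for c in blobs(mask(T,col),600):
    P=np.array([onplane(T,u,v,z)[:2] for u,v in c],np.float32);
    if c[:,0].max()<500 and c[:,1].min()>90: print(col,z,c.mean(0),cv2.minEnclosingCircle(P),cv2.boundingRect(c))
for p in [(327,145),(332,125),(308,125)]: print(onplane(T,*p,.115))
print(onplane(T,305,97,.17))
A=np.hstack([cv2.resize(T["frame"][80:160,280:350],None,fx=5,fy=5,interpolation=2),cv2.resize(S["frame"][155:235,215:300],None,fx=5,fy=5,interpolation=2)])
cv2.imwrite("pics/c1.png",A[:,:,::-1]);print(A.shape)
E
```

```text
red [355.57272727 190.30909091] ((0.46085241436958313, -0.07589952647686005), (0.08339136838912964, 0.03583480045199394), 29.680479049682617)
red [297.98113208 184.26415094] ((0.47386011481285095, 0.10246492177248001), (0.0847816914319992, 0.03366507217288017), 36.78736114501953)
blue 0.07 [219.47407407 208.02962963] ((0.3958888053894043, 0.33970555663108826), 0.07519295811653137) (195, 185, 50, 46)
blue 0.07 [242.77862595 134.76335878] ((0.6224898099899292, 0.2752434015274048), 0.0723082423210144) (220, 112, 47, 47)
blue 0.014 [219.47407407 208.02962963] ((0.396232932806015, 0.35290494561195374), 0.07866436243057251) (195, 185, 50, 46)
blue 0.014 [242.77862595 134.76335878] ((0.6333091855049133, 0.2854628264904022), 0.07564627379179001) (220, 112, 47, 47)
white 0.07 [ 31.75757576 336.41125541] ((0.0011077001690864563, 0.8958673477172852), 0.1311827152967453) (0, 304, 64, 63)
white 0.07 [339.0564663  357.26593807] ((-0.005263581871986389, -0.06533904373645782), 0.2444908320903778) (290, 288, 121, 112)
white 0.07 [435.32 210.32] ((0.40751388669013977, -0.3420356810092926), 0.10200324654579163) (410, 177, 66, 66)
white 0.07 [178.1097561  146.23170732] ((0.5845009684562683, 0.4722631871700287), 0.04646911099553108) (164, 131, 29, 30)
[0.58908762 0.01705565 0.115     ]
[0.64896452 0.00345185 0.115     ]
[0.64741405 0.07454807 0.115     ]
[0.71477414 0.08382117 0.17      ]
(400, 775, 3)
```

View pics/c1.png

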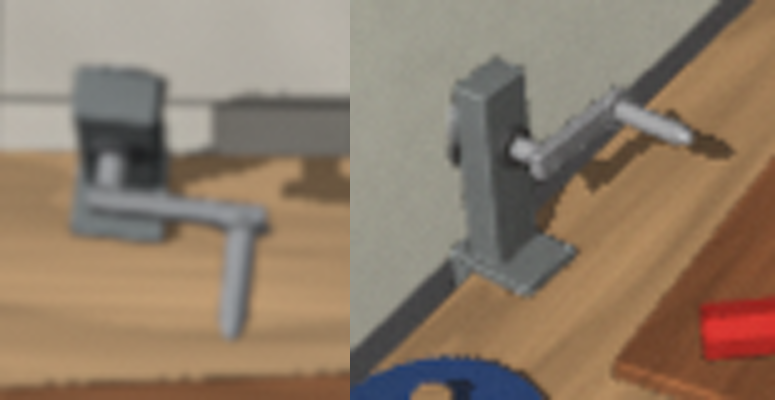

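The tip shows at top pixel (326,147) and side pixel (283,182.6), and the opener is yawed by about -5°. Next I go above the right-hand sleeve and look with the wrist camera, first stopping in front of the spindle to look at that.

Run:
```python
import pickle;from h import *
from station import r
D=pickle.load(open("s0.pkl","rb"));T=D["top"];S=D["side"]
print(tri(T,(326,147.4),S,(283,182.6)), tri(T,(328,125.6),S,(268,175.5)))
print(r.sense()["orientation"],r.sense()["clock"])
for y in(30,-150): print(y,r.inverse_kinematics([.461,-.076,.36],[180,0,y]))
for y in(-5,175): print(y,r.inverse_kinematics([.54,.01,.33],[180,0,y]))
r.reach([.50,.0,.36],[180,0,-5])
W=r.snapshot("wrist");print(r.sense()["clock"],"cam",-np.array(W["R"]).T@W["t"],W["R"][2])
D["wA"]=W;cv2.imwrite("pics/wA.png",W["frame"][:,:,::-1])
r.reach([.461,-.076,.36],[180,0,30])
W=r.snapshot("wrist");D["wB"]=W;print(r.sense()["clock"])
for c in blobs(mask(W,"red"),400):
    P=np.array([onplane(W,u,v,.058)[:2] for u,v in c],np.float32);print("red",c.mean(0),cv2.minAreaRect(P))
pickle.dump(D,open("s0.pkl","wb"))
cv2.imwrite("pics/wAB.png",np.vstack([cv2.resize(D[k]["frame"],(480,300)) for k in("wA","wB")])[:,:,::-1])
```

```text
(array([0.58369856, 0.0204646 , 0.11285811]), np.float64(0.0031612890360614714)) (array([0.6489392 , 0.01688741, 0.12015242]), np.float64(0.006843604302161536))
[-1.79900460e+02 -5.81441462e-03  1.86692842e+01] 0.1
30 [-1.35346485e+01 -1.56870690e+01  9.46895804e+01 -2.54444375e-14
  1.00997489e+02  4.64653515e+01]
-150 [ -13.53464855  -15.68706902   94.68958039    0.          100.99748864
 -133.53464855]
-5 [-2.54836854e+00 -4.14743380e+00  8.74881926e+01 -2.54444375e-14
  9.66592412e+01  9.24516315e+01]
175 [ -2.54836854  -4.1474338   87.48819262   0.          96.65924117
 -87.54836854]
2.4583 cam [ 0.58093254 -0.00845601  0.33992198] [-0.29270711  0.02534138 -0.95586629]
3.275
red [328.6557377  178.50491803] ((0.47264182567596436, -0.0832919180393219), (0.09158585965633392, 0.02291892282664776), 36.5696907043457)
red [163.37470726  75.42388759] ((0.4826299250125885, 0.09563374519348145), (0.08851054310798645, 0.04086975380778313), 37.174354553222656)
```

View pics/wAB.png

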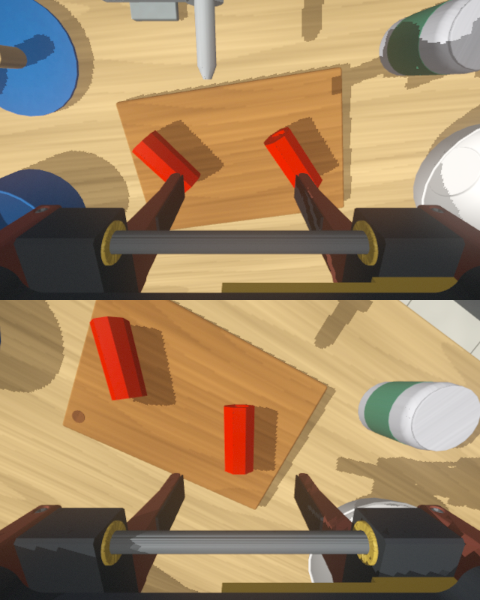

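The upper half is the view from in front of the spindle, with the tip at about (277,105) in full pixels and the shaft running up to about (273,0). The lower half shows the right sleeve standing upright at about (318,585-400), almost aligned with the gripper at yaw 30.

Run:
```python
import pickle;from h import *
D=pickle.load(open("s0.pkl","rb"))
def red(s):
    h=cv2.cvtColor(s["frame"],cv2.COLOR_RGB2HSV);H,S,V=[h[...,i].astype(int) for i in range(3)]
    return (((H<5)|(H>174))&(S>170)&(V>20)).astype(np.uint8)
for k in("top","wA","wB"):
  W=D[k]
  for c in blobs(red(W),80 if k=="top" else 900):
    P=np.array([onplane(W,u,v,.038)[:2] for u,v in c],np.float32);print(k,c.mean(0),cv2.minAreaRect(P))
W=D["wA"];g=cv2.cvtColor(W["frame"],cv2.COLOR_RGB2HSV)
m=((g[...,1]<60)).astype(int)
for v in range(5,110,10):
    x=np.where(m[v,250:310])[0]
    if len(x):
        a,b=x.min()+250,x.max()+250;A=onplane(W,a,v,.115);B=onplane(W,b,v,.115);print(v,a,b,(A+B)[:2]/2,np.linalg.norm(A-B))
print(np.where(m[:130,277])[0].max(), onplane(W,277,np.where(m[:130,277])[0].max(),.115))
```

```text
top [354.97014925 190.32835821] ((0.46104326844215393, -0.0767369270324707), (0.09066574275493622, 0.03994858264923096), 29.68376350402832)
top [298.13846154 185.07692308] ((0.4741741120815277, 0.10267774760723114), (0.09257737547159195, 0.03879201039671898), 37.279056549072266)
wA [227.22190202 216.14121037] ((0.4754047393798828, 0.1028084009885788), (0.0940563902258873, 0.04486031085252762), 35.99663543701172)
wB [163.37470726  75.42388759] ((0.47916179895401, 0.10502959042787552), (0.09478901326656342, 0.04376884549856186), 37.17435073852539)
5 252 295 [0.64659335 0.01542142] 0.028169228161187283
15 259 285 [0.64095548 0.01717218] 0.017179481564862972
25 260 285 [0.63510227 0.01762529] 0.01666257292341219
35 260 286 [0.62914623 0.01808633] 0.017481298258713755
45 261 286 [0.62308463 0.01855557] 0.016957902586632823
55 261 286 [0.61694472 0.01937405] 0.01710949988099275
65 262 287 [0.6106333  0.01951942] 0.017263890090856306
75 262 287 [0.60426825 0.02036158] 0.017421032926533016
85 263 287 [0.59775532 0.02086896] 0.016877849167624165
95 266 284 [0.59115284 0.02173933] 0.012775745267417059
105 271 279 [0.58442678 0.02262599] 0.005731244503007647
105 [0.58430066 0.02119875 0.115     ]
```

The spindle measurements agree: tip at (0.584, 0.022), yaw -4.9°, and about 17 mm wide at z = 0.115. Now I grasp sleeve 1 and bring it to the spindle.

```bash
cat >> h.py <<'E'
from station import r
OY=-4.9;AX=np.array([np.cos(np.radians(OY)),np.sin(np.radians(OY)),0]);ROOT=np.array([.584,.0220,.115])+.065*AX
OFF=.015;UP=.008;G=.163
def tcp_for(c,yaw): # TCP for a sleeve centre c held OFF ahead of, UP below the grasp point
    a=np.radians(yaw);return np.array(c)-OFF*np.array([np.cos(a),np.sin(a),0])+[0,0,UP+G]
def F(): return np.array(r.sense()["contact_force"])
def st(t=""): s=r.sense();print(t,round(s["clock"],2),np.round(s["tcp_pos"],4),"F",np.round(s["contact_force"],2),"open",round(s["opening"],4),round(s["gripper_force"],1))
def pick(x,y,yaw):
    p=tcp_for([x,y,.038],yaw);r.reach(p+[0,0,.06],[180,0,yaw]);r.servo_line(p);r.grab(20);st("grab")
    r.servo_line(p+[0,0,.09],speed=.2)
def at(d,dy=0,dz=0): # TCP with sleeve centre d from pin_root
    return tcp_for(ROOT-d*AX+[0,dy,dz],OY)
def onto(d): r.reach(at(d),[180,0,OY])
E
python3 - <<'E'
from h import *;import pickle
pick(.461,-.0767,30);st("up")
onto(.125);r.wait(.3);st("front")
W=r.snapshot("wrist");cv2.imwrite("pics/w2.png",W["frame"][:,:,::-1])
E
```

```text
grab 5.08 [ 0.448  -0.0842  0.209 ] F [-0.22  0.37  0.8 ] open 0.0402 20.0
up 5.68 [ 0.4479 -0.0842  0.298 ] F [-0.63 -0.24 -1.27] open 0.0398 20.0
front 6.82 [0.5092 0.0278 0.2862] F [ 0.3  -0.41 -1.37] open 0.0398 20.0
```

View pics/w2.png

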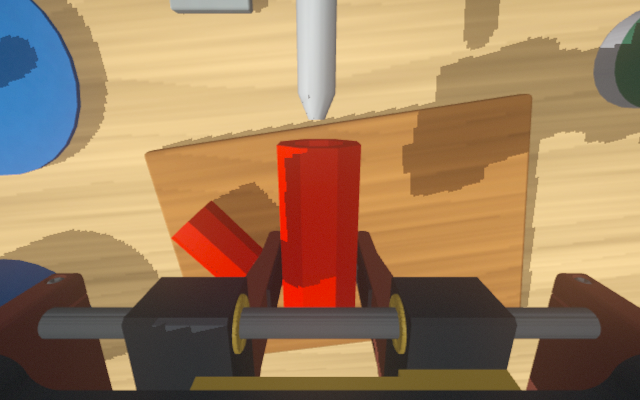

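The held sleeve is centred at column 319 and the spindle tip at about (317,118), so they are aligned to about 1 mm. I slide it on, watching the force.

```bash
cat >> h.py <<'E'
def slide(lim=4):
    b=F();ds=list(np.arange(.115,.078,-.006))+list(np.arange(.0785,.0705,-.001))+list(np.arange(.066,.048,-.005))+list(np.arange(.048,.0425,-.001))
    for d in ds:
        r.servo_line(at(d),speed=.04);f=F()-b
        a=f@AX
        if abs(a)>lim or np.linalg.norm(f)>8: break
    print("stop at d=",round(d,4),"axial",round(a,2),"dF",np.round(f,2));st();return d
E
python3 - <<'E'
from h import *
slide();r.wait(.5);st()
W=r.snapshot("wrist");cv2.imwrite("pics/w3.png",W["frame"][:,:,::-1])
E
```

```text
stop at d= 0.047 axial -9.13 dF [-9.    1.86  1.43]
 12.91 [0.5861 0.022  0.2856] F [-8.71  1.43  0.5 ] open 0.0396 20.0
 13.41 [0.5861 0.022  0.2856] F [-8.91  1.71  1.38] open 0.0403 20.0
```

It went past 75 mm freely and met the collar at about 45 mm, so this is the good sleeve. It goes in the tin.

Run:
```python
from h import *
r.wait(.5)
r.servo_line(at(.13),speed=.12);st("off")
yaw=40;a=np.array([np.cos(np.radians(yaw)),np.sin(np.radians(yaw)),0])
c=np.array([.396,.340,0])+.005*a
r.reach(tcp_for(c+[0,0,.13],yaw),[180,0,yaw]);r.wait(.2);b=F();st("over tin")
r.servo_line(tcp_for(c+[0,0,.030],yaw),speed=.12)
z=.030
while z>.018:
    z-=.0015;r.servo_line(tcp_for(c+[0,0,z],yaw),speed=.03)
    if (F()-b)[2]>2: break
print("z",z);st("down")
r.let_go();st("open");r.servo_line(tcp_for(c+[0,0,.15],yaw),speed=.2);st()
W=r.snapshot("top");cv2.imwrite("pics/t4.png",cv2.resize(W["frame"][80:260,120:500],None,fx=2,fy=2)[:,:,::-1])
```

```text
off 14.8 [0.5047 0.0288 0.2863] F [-0.81  0.12 -0.27] open 0.04 20.0
over tin 16.24 [0.3891 0.3327 0.3009] F [ 0.38 -0.26 -0.57] open 0.0398 20.0
z 0.022499999999999992
down 18.48 [0.3883 0.3336 0.195 ] F [-4.22 -2.98  7.01] open 0.04 20.0
open 19.35 [0.3884 0.3336 0.1935] F [-0.32  0.24  0.15] open 0.0877 0.0
 20.14 [0.3882 0.3334 0.3196] F [-0.24 -0.13  0.17] open 0.0878 0.0
```

Run:
```python
from h import *
pick(.4750,.1035,36.8);st("up")
onto(.125);r.wait(.3);st("front")
W=r.snapshot("wrist");T=r.snapshot("top")
cv2.imwrite("pics/w5.png",np.vstack([cv2.resize(W["frame"],(480,300)),cv2.resize(T["frame"],(480,300))])[:,:,::-1])
```

```text
grab 22.54 [0.463  0.0945 0.209 ] F [0.3  0.54 0.7 ] open 0.0399 20.0
up 23.14 [0.4628 0.0945 0.2979] F [-0.21  0.01 -2.12] open 0.0398 20.0
front 24.06 [0.509  0.029  0.2862] F [ 0.23 -0.73 -1.47] open 0.0399 20.0
```

View pics/w5.png

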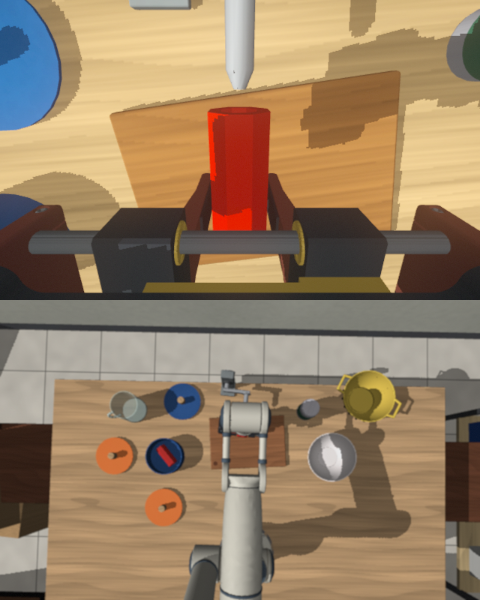

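The second sleeve is held in line with the spindle: sleeve end at about (239,110), tip at (239,88) in the half-size view. The first lies inside the tin at about (165,156) in the lower picture. Now I slide the second one on.

Run:
```python
from h import *
d=slide();r.wait(1.0);st()
# bowl profile: base radius seen from above
import pickle
T=pickle.load(open("s0.pkl","rb"))["top"]
m=mask(T,"white");
print([onplane(T,u,210,.004)[1].round(3) for u in(421,449)])
```

```text
stop at d= 0.0755 axial -6.68 dF [-6.68  0.21  3.05]
 27.36 [0.558  0.0243 0.2859] F [-7.2   0.44  1.88] open 0.04 20.0
 28.36 [0.558  0.0243 0.2859] F [-6.41  0.15  2.1 ] open 0.04 20.0
[np.float64(-0.294), np.float64(-0.384)]
```

It stopped at 75 mm as predicted, so this is the blocked one. It goes in the bowl.

Run:
```python
from h import *
r.servo_line(at(.13),speed=.12);st("off")
yaw=-40;a=np.array([np.cos(np.radians(yaw)),np.sin(np.radians(yaw)),0])
c=np.array([.4075,-.341,0])+.004*a
r.servo_line(at(.13,dz=.03),speed=.15)
r.reach(tcp_for(c+[0,0,.14],yaw),[180,0,yaw]);r.wait(.2);b=F();st("over bowl")
r.servo_line(tcp_for(c+[0,0,.040],yaw),speed=.12)
z=.040
while z>.020:
    z-=.0015;r.servo_line(tcp_for(c+[0,0,z],yaw),speed=.03)
    f=F()-b
    if f[2]>1.5 or np.linalg.norm(f)>4: break
print("z",z,f);st("down")
r.let_go();st("open");r.servo_line(tcp_for(c+[0,0,.16],yaw),speed=.2)
# look at lid from nearby
r.reach([.55,.262,.36],[180,0,20])
W=r.snapshot("wrist");T=r.snapshot("top");st()
for c in blobs(mask(W,"blue"),1500):
    P=np.array([onplane(W,u,v,.014)[:2] for u,v in c],np.float32);print(c.mean(0),cv2.minEnclosingCircle(P))
for c in blobs(mask(T,"blue"),600):
    for z in(.014,.07):
        P=np.array([onplane(T,u,v,z)[:2] for u,v in c],np.float32);print("T",z,c.mean(0),cv2.minEnclosingCircle(P))
import pickle;pickle.dump((W,T),open("s6.pkl","wb"))
cv2.imwrite("pics/w6.png",np.vstack([cv2.resize(W["frame"],(480,300)),cv2.resize(T["frame"],(480,300))])[:,:,::-1])
```

```text
off 28.96 [0.5046 0.0288 0.2863] F [ 0.2   0.1  -0.93] open 0.0399 20.0
over bowl 30.92 [ 0.3997 -0.3331  0.3111] F [-0.34 -0.79 -0.36] open 0.0397 20.0
z 0.030999999999999993 [-0.54092662  1.44870339  2.59899263]
down 33.4 [ 0.3992 -0.3339  0.2023] F [-0.88  0.66  2.24] open 0.0402 20.0
open 34.27 [ 0.3991 -0.3339  0.202 ] F [-0.31 -0.22  0.24] open 0.088 0.0
 37.37 [0.5504 0.2611 0.36  ] F [-0.14  0.14  0.15] open 0.0878 0.0
[321.02008929  91.45535714] ((0.6356372237205505, 0.28765565156936646), 0.07820086926221848)
```

View pics/w6.png

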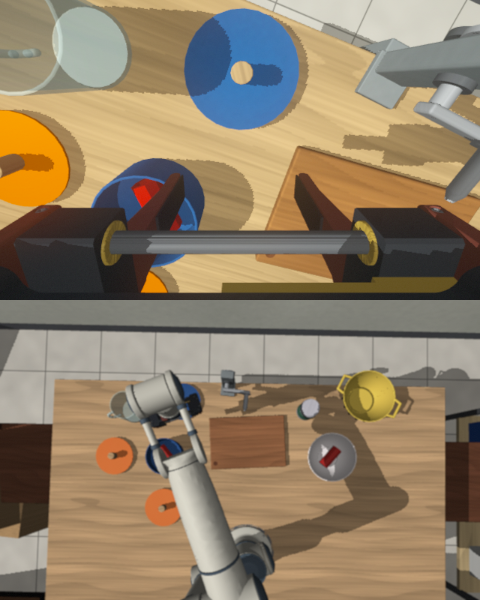

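The lid is seen at about (321,95) in full pixels. It fits at (0.6356, 0.2877) with radius 78 mm, as it should be. Both sleeves lie in their vessels, with the tin at about (165,456) and the bowl at (332,457) in the picture. I take one close look at the tin before the lid.

Run:
```python
from h import *
import pickle
a=np.array([np.cos(np.radians(40)),np.sin(np.radians(40)),0])
r.reach(np.array([.396,.34,.42])-.075*a,[180,0,40])
W=r.snapshot("wrist");st();pickle.dump(W,open("s7.pkl","wb"))
h=cv2.cvtColor(W["frame"],cv2.COLOR_RGB2HSV)
for V in(35,15):
  m=((h[...,0]>98)&(h[...,0]<128)&(h[...,1]>110)&(h[...,2]>V)).astype(np.uint8)
  for c in blobs(m,1500):
    P=np.array([onplane(W,u,v,.07)[:2] for u,v in c],np.float32);print(V,c.mean(0),cv2.minEnclosingCircle(P),cv2.fitEllipse(P))
W2=pickle.load(open("s6.pkl","rb"))[0];print("knob top",onplane(W2,322.5,95,.05))
cv2.imwrite("pics/w7.png",W["frame"][:,:,::-1])
```

```text
38.31 [0.3395 0.2917 0.4193] F [-0.53 -0.36 -0.23] open 0.0877 0.0
35 [314.17037037 100.2       ] ((0.39897218346595764, 0.34711506962776184), 0.07391516119241714) ((0.39904528856277466, 0.34709906578063965), (0.14607767760753632, 0.14640218019485474), 4.6841020584106445)
35 [488.54151625  16.39350181] ((0.5811002850532532, 0.2791127562522888), 0.06173267960548401) ((0.567421019077301, 0.2688656747341156), (0.04269838333129883, 0.1297946274280548), 40.31105041503906)
15 [314.17037037 100.2       ] ((0.39897218346595764, 0.34711506962776184), 0.07391516119241714) ((0.39904528856277466, 0.34709906578063965), (0.14607767760753632, 0.14640218019485474), 4.6841020584106445)
15 [488.54151625  16.39350181] ((0.5811002850532532, 0.2791127562522888), 0.06173267960548401) ((0.567421019077301, 0.2688656747341156), (0.04269838333129883, 0.1297946274280548), 40.31105041503906)
knob top [0.6369332  0.28782248 0.05      ]
```

View pics/w7.png

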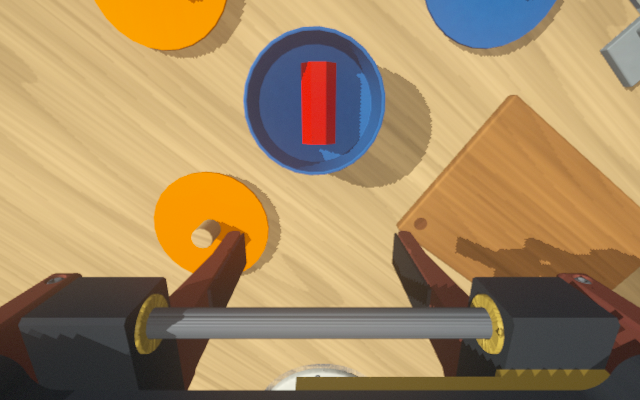

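The tin is at (0.399, 0.347): its rim is centred at pixel (314,100), and the sleeve lies flat inside. Now the lid.

Run:
```python
from h import *
L=np.array([.636,.2877,.2]);r.reach(L+[0,0,.08],[180,0,24]);r.servo_line(L,speed=.12);r.grab(35);st("grab")
r.servo_line(L+[0,0,.13],speed=.15)
P=np.array([.399,.347,.260]);r.reach(P+[0,0,.06],[180,0,40]);r.wait(.3);b=F();st("over")
r.servo_line(P+[0,0,.006],speed=.08)
z=.006
while z>-.004:
    z-=.0015;r.servo_line(P+[0,0,z],speed=.03);f=F()-b
    if np.linalg.norm(f)>3: break
print(z,f);st("down")
r.let_go();r.servo_line(P+[0,0,.09],speed=.2)
a=np.array([np.cos(np.radians(40)),np.sin(np.radians(40)),0])
r.reach(np.array([.399,.347,.42])-.075*a,[180,0,40]);W=r.snapshot("wrist");S=r.snapshot("side");st()
for c in blobs(mask(W,"blue"),1500):
    Q=np.array([onplane(W,u,v,.074)[:2] for u,v in c],np.float32);print(c.mean(0),cv2.minEnclosingCircle(Q),cv2.fitEllipse(Q)[1])
cv2.imwrite("pics/w8.png",np.vstack([cv2.resize(W["frame"],(480,300)),cv2.resize(S["frame"][100:350,150:450],(360,300))[:,:,:].copy() if 0 else cv2.resize(S["frame"][110:360,120:520],(480,300))])[:,:,::-1])
```

```text
grab 41.33 [0.636  0.2878 0.2   ] F [-0.38  0.74  0.13] open 0.0271 35.0
over 43.62 [0.3998 0.3468 0.3198] F [-0.2   0.06 -1.96] open 0.0272 35.0
-0.0014999999999999996 [-2.50329426 -2.42607345  6.62535133]
down 45.69 [0.3989 0.347  0.2599] F [-2.7  -2.37  4.67] open 0.0271 35.0
 47.92 [0.3422 0.2993 0.417 ] F [ 0.25 -0.41 -0.74] open 0.0881 0.0
[319.14153132 106.68213457] ((0.3990054130554199, 0.34578558802604675), 0.07803124189376831) (0.15415261685848236, 0.15463919937610626)
```

View pics/w8.png

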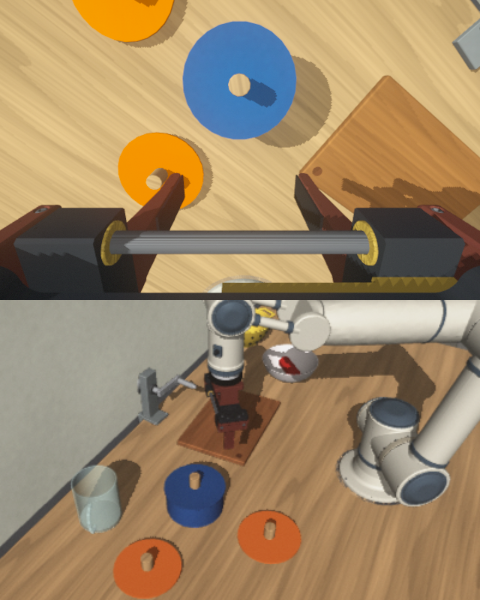

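The lid sits level and centred on the tin at (0.399, 0.346), seen at (239,80) above and (195,495) below. The sleeve is in the bowl and the robot is clear of everything.

```bash
python3 -c "
from station import r
print(r.hand_in())"
```

```text
the job is handed in; nothing more can be done
None
```

Job handed in at about 48 s: the good sleeve, which went right up to the collar, is in the blue tin with its lid on squarely, and the blocked one, which stopped about 75 mm from the collar, is in the white bowl.

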